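Press a curved row of sample vials home

TASK

The six capped vials in the curved rack are all standing slightly proud of their seats. In one pass, run your fingertips along the row from cap to cap, starting at the vial next to the round white wash port, and gently press each vial fully home in turn; do not lift your hand away from the row before the last one is down. Only press: do not pull any vial up, leave the things standing around the rack where they are, and finish with your hand clear.

Things in the scene. Friction and masses are not known exactly. Their poses are not given: they have to be found in the camera images.
- rack: Fixed curved vial rack, aluminium on a grey base, 50 mm high; origin under it on the bench, z up. Six wells lie on an arc of radius 120 mm, 42 mm apart, about the point x = -100 mm, y = 0 of the rack's frame (the bulge points to its +x); vial0 is at x = -23, y = +92 mm, vial5 at x = -23, y = -92 mm, the middle of the row at x = +20, y = 0. The rack bears firm fingertip pressure, up to 40 N.
- port: Needle-wash port: fixed white round cup, 40 mm across on a 52 mm steel foot, 50 mm high, standing on the bench about 65 mm beyond one end vial of the row (either end). It marks the end to start from. Origin at the centre of its underside.
- block: Sensor block: fixed grey square block, 42 x 42 mm on a 54 mm foot, 51 mm high, beyond the other end of the row. Origin at the centre of its underside.
- spare: Bystander: loose capped vial of the same kind, 23 mm across, 75 mm high, standing on the bench in the hollow of the rack, about 100 mm on its -x side. Origin at the centre of its underside. Leave alone.
- bottle: Bystander: loose reagent bottle, 80 mm across, 140 mm high, at one side beyond the rack. Origin at the centre of its underside. Leave alone.
- jar: Bystander: loose amber jar, 56 mm across, 65 mm high, beyond the rack. Origin at the centre of its underside. Leave alone.
- tray: Bystander: loose steel tray, 70 x 100 x 25 mm, beyond the rack. Origin at the centre of its underside. Leave alone.
- vial0 (a joint): How far vial0 stands up out of its home seat (m): 0 is fully home, 4 to 8 mm at the start. The vial slides straight up and down with about 2.5 N of friction, stays where it is left, stops hard at 0, and can be pulled up to 30 mm.
- vial0_top (a point): Centre of the flat top of the blue cap of vial0 (cap 21 mm across, 13 mm high; glass 23 mm); it moves with the vial. Fully home it is 80 mm above the bench, 30 mm above the rack's top.
- vial1 (a joint): How far vial1 stands up out of its home seat (m): 0 is fully home, 4 to 8 mm at the start. The vial slides straight up and down with about 2.5 N of friction, stays where it is left, stops hard at 0, and can be pulled up to 30 mm.
- vial1_top (a point): Centre of the flat top of the blue cap of vial1 (cap 21 mm across, 13 mm high; glass 23 mm); it moves with the vial. Fully home it is 80 mm above the bench, 30 mm above the rack's top.
- vial2 (a joint): How far vial2 stands up out of its home seat (m): 0 is fully home, 4 to 8 mm at the start. The vial slides straight up and down with about 2.5 N of friction, stays where it is left, stops hard at 0, and can be pulled up to 30 mm.
- vial2_top (a point): Centre of the flat top of the blue cap of vial2 (cap 21 mm across, 13 mm high; glass 23 mm); it moves with the vial. Fully home it is 80 mm above the bench, 30 mm above the rack's top.
- vial3 (a joint): How far vial3 stands up out of its home seat (m): 0 is fully home, 4 to 8 mm at the start. The vial slides straight up and down with about 2.5 N of friction, stays where it is left, stops hard at 0, and can be pulled up to 30 mm.
- vial3_top (a point): Centre of the flat top of the blue cap of vial3 (cap 21 mm across, 13 mm high; glass 23 mm); it moves with the vial. Fully home it is 80 mm above the bench, 30 mm above the rack's top.
- vial4 (a joint): How far vial4 stands up out of its home seat (m): 0 is fully home, 4 to 8 mm at the start. The vial slides straight up and down with about 2.5 N of friction, stays where it is left, stops hard at 0, and can be pulled up to 30 mm.
- vial4_top (a point): Centre of the flat top of the blue cap of vial4 (cap 21 mm across, 13 mm high; glass 23 mm); it moves with the vial. Fully home it is 80 mm above the bench, 30 mm above the rack's top.
- vial5 (a joint): How far vial5 stands up out of its home seat (m): 0 is fully home, 4 to 8 mm at the start. The vial slides straight up and down with about 2.5 N of friction, stays where it is left, stops hard at 0, and can be pulled up to 30 mm.
- vial5_top (a point): Centre of the flat top of the blue cap of vial5 (cap 21 mm across, 13 mm high; glass 23 mm); it moves with the vial. Fully home it is 80 mm above the bench, 30 mm above the rack's top.
Not all that is in view belongs to the job. Leave any yellow look-alike of the port alone.

How it is judged:
On the way, in this order (a step that is already met when the one before it is completed fails the run):
1. the first vial counted from the wash port is home (((horizontal distance between port and vial0_top below 0.1 m and value of joint vial0 below 0.002 m) or (horizontal distance between port and vial5_top below 0.1 m and value of joint vial5 below 0.002 m))), for 0.05 s.
2. the second vial counted from the wash port is home (((horizontal distance between port and vial0_top below 0.1 m and value of joint vial1 below 0.002 m) or (horizontal distance between port and vial5_top below 0.1 m and value of joint vial4 below 0.002 m))), for 0.05 s.
3. the third vial counted from the wash port is home (((horizontal distance between port and vial0_top below 0.1 m and value of joint vial2 below 0.002 m) or (horizontal distance between port and vial5_top below 0.1 m and value of joint vial3 below 0.002 m))), for 0.05 s.
4. the fourth vial counted from the wash port is home (((horizontal distance between port and vial0_top below 0.1 m and value of joint vial3 below 0.002 m) or (horizontal distance between port and vial5_top below 0.1 m and value of joint vial2 below 0.002 m))), for 0.05 s.
5. the fifth vial counted from the wash port is home (((horizontal distance between port and vial0_top below 0.1 m and value of joint vial4 below 0.002 m) or (horizontal distance between port and vial5_top below 0.1 m and value of joint vial1 below 0.002 m))), for 0.05 s.
6. the sixth vial counted from the wash port is home (((horizontal distance between port and vial0_top below 0.1 m and value of joint vial5 below 0.002 m) or (horizontal distance between port and vial5_top below 0.1 m and value of joint vial0 below 0.002 m))), for 0.05 s.
At the end, for the whole second after the job is handed in: All six vials stand within 2 mm of fully home, and the spare vial, bottle, jar and tray are within 20 mm of where they stood (value of joint each of vial0, vial1, vial2, vial3, vial4, vial5 below 0.002 m and distance of each of spare, bottle, jar, tray from where it was at the start of the episode below 0.02 m); the robot touches nothing.
It fails at once if a vial is pulled up out of its seat (more than 12 mm proud) (value of joint any of vial0, vial1, vial2, vial3, vial4, vial5 above 0.012 m).
It fails at once if the rack or a vial is pressed harder than 40 N (contact force between any of the fingers, the arm and rack above 40 N).
It fails at once if the hand leaves the row (60 mm up or aside) while some but not all vials are home ((value of joint any of vial0, vial1, vial2, vial3, vial4, vial5 below 0.002 m and not (value of joint each of vial0, vial1, vial2, vial3, vial4, vial5 below 0.002 m)) and (height (world z) of the grasp point above 0.16 m or (horizontal distance between the grasp point and vial0_top above 0.06 m and horizontal distance between the grasp point and vial1_top above 0.06 m and horizontal distance between the grasp point and vial2_top above 0.06 m and horizontal distance between the grasp point and vial3_top above 0.06 m and horizontal distance between the grasp point and vial4_top above 0.06 m and horizontal distance between the grasp point and vial5_top above 0.06 m))).
It fails at once if a bystander is moved over 20 mm or tipped (distance of any of spare, bottle, jar, tray from where it was at the start of the episode above 0.02 m or angle between any of spare, bottle, jar, tray's own z axis and vertical above 0.35 rad).
It also fails if it takes over 43 s, if anything falls off the work surface, if the arm or the gripper's body presses on something with over 40 N, if the wrist force passes 120 N, or if a joint passes its speed limit or range.

ROBOT

A 7-joint arm with a two-finger parallel gripper is mounted at the origin on the work surface. World frame = base frame: x ahead of the robot, y to its left, z up, the work surface at z = 0. Lengths are in m, angles in rad, forces in N, time in s.
With the tool pointing down it reaches from about 0.425 to 0.925 m from the base axis. Payload 6.8 kg.
Tool frame: the origin (TCP) lies at the very end of the fingers, on their centre line; the grasp point (between the pads) lies 19 mm behind it; z points along the fingers, y is the line along which they close (so a half turn about z gives the same grasp; the last joint's range is limited). The gripper opens to 85 mm and grips with 20 to 120 N. Pads are 22 mm wide; open, the fingers measure 114 mm over their backs; the gripper's body (76 mm by 85 mm) begins 54 mm behind the grasp point. The pads swing forward as they close: fully open they stand 13 mm farther back than shut.
Start: joints at [-1.425, 0.477, 0.022, 1.555, -0.011, 1.109, -0.083], TCP at [0.169, 0.653, 0.194] pointing down, gripper open.
Joint ranges: [-2.96, 2.96], [-0.34, 2.1], [-1.41, 1.46], [0.24, 2.44], [-1.37, 4.51], [0.17, 1.92], [-2.96, 2.96]. Speed limits (rad/s): [2.39, 2.39, 3.14, 3.14, 3.14, 3.14, 3.14].

INTERFACE

Orientations are given as a unit quaternion [w, x, y, z].
In Python, from plant import robot gives the robot as it stands.
- The arm moves only by the tool move_arm, never from a script. Its argument "steps" is a list of rows, each a list of 3 entries, a list of its own where there are three numbers: the shift along the tool's x, y, z in m, then the turn, a rotation vector about the tool's x, y, z in degrees, then the closure, from 0 (fully open) to 1 (shut). In form: [[[x, y, z], [wx, wy, wz], hand], ...]. A call has 1 to 12 rows; each row is the pose to reach, as a shift and turn from the pose commanded when the call began, along the tool's axes at that moment; what a row does not reach only later rows make up. A row lasts 1/10 s, in which the tool goes at most 50 mm and 8.59 degrees, less where a joint would pass 70% of its speed; a pose out of reach is approached as far as the arm can. A call with a gripper value outside its range is refused whole. The fingers move at their own pace and stop on an object; "force" is the grip in N (left out, the last holds). Time passes only in rows, so rows that repeat a pose let the fingers close. It gives the time, the measured TCP pose, the force, the opening and the grip force at its end, in the units of the state.
- robot.get_state(): the state, without advancing time (a new reading comes with each control period).
- robot.capture(name): name is "side" or "top"; returns the picture (400x640x3 uint8, red, green, blue); there is no depth.
- robot.camera_model(name): a dict with "intrinsics" (3x3 intrinsics, pixels), "k1" (the pictures are not rectified: a ray, as slopes to the right and down, at radius r is drawn at 1 + k1 r^2 times it, then the intrinsics apply), "R" (3x3) and "t" (3): a world point X has camera coordinates R X + t. Camera axes: x right, y down, z forward; pixel columns grow to the right and rows downward; lengths in m; the calibration is good to about 2 mm. A picture is of the moment at which its call begins. camera_model takes no time and is no camera call.
- robot.finish_job(): hands the job in; it is judged then, once.
The state is a dict: "t": time; "joints": joint angles; "qd": joint speeds; "joint_efforts": joint torques, N m; "tool_pos": TCP position; "tool_rot": TCP orientation; "contact_force": force on the tool from outside, world axes, zero at the start; "torque": the same for the moment, N m; "gripper_width": opening from 0.0 (shut) to 1.0 (fully open); "grip_force": force on a finger pad.
Only numpy, scipy, OpenCV 4.12 (cv2) and the standard library are available. Lean on these libraries where they do the work, as an engineer would, in place of code of your own. Each camera call takes 0.05 s, during which the arm holds its last target. There are 200 camera calls.

## Working session

There is one attempt and no reset: what is moved stays moved. The work goes in short steps, Python scripts to look and compute and a tool call to move; the robot and the scene stay as the last step left them, time stands still between calls to the robot, and variables do not carry over. Pictures are saved under pics/ and viewed, at most 10 in all, crops included, and the job is handed in when it is done.

Besides the shell and the picture viewer there is one more tool, called after "Request:" in YAML: its name, and indented under it one key for each argument. move_arm: Moves the arm, as the interface text tells. Its arguments: {"type":"object","properties":{"steps":{"type":"array"},"force":{"type":"number"}},"required":["steps"]}

```bash
mkdir -p pics
python3 - <<'E'
from plant import robot
import cv2
for n in("top","side"):
    cv2.imwrite(f"pics/{n}0.png",robot.capture(n)[:,:,::-1])
    m=robot.camera_model(n);print(n,m["intrinsics"],m["k1"],m["R"],m["t"])
s=robot.get_state();print(s["t"],s["tool_pos"],s["tool_rot"],s["contact_force"])
E
```

```text
top [[438.62889212   0.         315.14643216]
 [  0.         438.62889212 197.14380048]
 [  0.           0.           1.        ]] -0.12269639715376478 [[-0.00297228 -0.99999184  0.00273526]
 [-0.98237405  0.00240866 -0.18691018]
 [ 0.18690207 -0.0032426  -0.9823732 ]] [0.03954    0.54995228 0.96597351]
side [[422.19959674   0.         312.23335745]
 [  0.         422.19959674 197.77328851]
 [  0.           0.           1.        ]] -0.10602348078506761 [[ 0.99646041 -0.08106964 -0.02223445]
 [-0.06899906 -0.63767933 -0.76720545]
 [ 0.04801862  0.76602401 -0.64101594]] [-0.52507234  0.10405299  0.71846372]
0.1 [0.16934392 0.65279074 0.19301854] [-5.34650142e-05  1.26558211e-01  9.91958827e-01 -8.38094294e-04] [-1.25910496  0.27514339 -0.29011003]
```

View pics/top0.png

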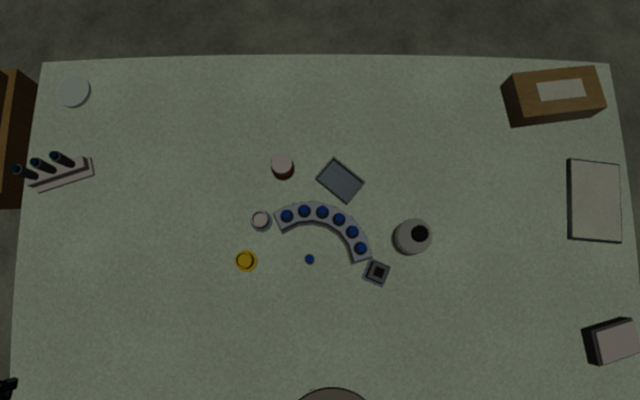

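View pics/side0.png

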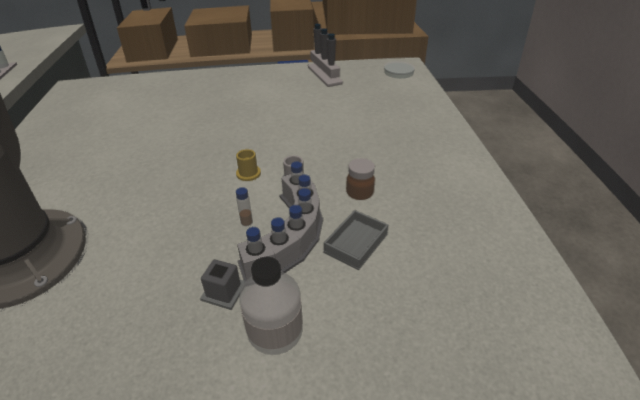

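The top view shows the white port at (260,220), the vial caps running from (287,216) round to (361,248), the grey block at (377,272) and the yellow decoy at (246,260). Vial0 is therefore the first vial, at the +y end. Next I'll fit the rack pose from the blue caps in both views.

```bash
cat > h.py <<'E'
import numpy as np, cv2
from plant import robot
from scipy.optimize import least_squares
def proj(n,X):
    m=robot.camera_model(n);c=np.atleast_2d(X)@np.array(m["R"]).T+m["t"]
    s=c[:,:2]/c[:,2:];s=s*(1+m["k1"]*(s**2).sum(1,keepdims=True))
    K=np.array(m["intrinsics"]);return s*K[0,0]+K[:2,2]
def unproj(n,uv,z):
    return least_squares(lambda p:(proj(n,[p[0],p[1],z])[0]-uv),[.6,0.1]).x
def caps(n,box):
    im=robot.capture(n);b=im.astype(int)
    m=((b[:,:,2]-b[:,:,0]>35)).astype(np.uint8);o=np.zeros_like(m);x0,y0,x1,y1=box;o[y0:y1,x0:x1]=m[y0:y1,x0:x1]
    k,_,st,ce=cv2.connectedComponentsWithStats(o)
    return [(ce[i].round(2),st[i,4]) for i in range(1,k) if st[i,4]>15]
a=np.arange(6);ang=np.arctan2(92,77)*(1-a/2.5)
RK=np.c_[-100+120*np.cos(ang),120*np.sin(ang)]
def wells(p):
    c,s=np.cos(p[2]),np.sin(p[2]);return RK@np.array([[c,s],[-s,c]])+p[:2]
E
python3 - <<'E'
from h import *
print(RK.round(4)[0], 'spacing')
T=caps("top",(230,180,420,290));S=caps("side",(220,140,340,270))
print(T);print(S)
E
```

```text
[-22.9813  92.0224] spacing
[(array([303.61, 208.61]), np.int32(54)), (array([322.13, 209.7 ]), np.int32(54)), (array([285.68, 213.77]), np.int32(57)), (array([339.23, 217.39]), np.int32(56)), (array([352.93, 229.98]), np.int32(58)), (array([361.5 , 246.86]), np.int32(58)), (array([309.  , 258.25]), np.int32(48))]
[(array([296.14, 164.59]), np.int32(44)), (array([303.71, 178.  ]), np.int32(48)), (array([241.22, 190.8 ]), np.int32(50)), (array([304., 192.]), np.int32(63)), (array([295.13, 208.93]), np.int32(69)), (array([277.2 , 221.92]), np.int32(75)), (array([252.49, 231.56]), np.int32(80))]
```

```bash
sed -i 's/^RK=.*/RK=np.c_[-.1+.12*np.cos(ang),.12*np.sin(ang)]/; s/m=((b.*uint8);o/m=((b[:,:,2]>1.5*b[:,:,0]+8)).astype(np.uint8);o/' h.py
python3 - <<'E'
from h import *
T=caps("top",(230,180,420,290));S=caps("side",(220,140,340,270))
print([(*t[0],t[1]) for t in T]);print([(*t[0],t[1]) for t in S])
T=[t for t in T if not(abs(t[0][0]-309)<6 and t[0][1]>250)];S=[t for t in S if t[0][0]>248]
T=np.array(sorted([t[0] for t in T],key=lambda p:p[0]));S=np.array(sorted([t[0] for t in S],key=lambda p:p[1]))
def f(p,both=True):
    X=np.c_[wells(p),np.full(6,p[3])]
    return np.r_[proj("top",X)-T,proj("side",X)-S].ravel()
r=least_squares(f,[.6,.1,-.5,.08]);print(r.x,r.fun.round(1).reshape(-1,2).tolist())
print(wells(r.x).round(4).tolist())
for i in range(6):
    q=least_squares(lambda x:np.r_[proj("top",x)[0]-T[i],proj("side",x)[0]-S[i]],[*wells(r.x)[i],.08]);print(q.x.round(4))
im=robot.capture("top");c=im[170:300,220:440];c=cv2.resize(c,None,fx=3.5,fy=3.5,interpolation=cv2.INTER_CUBIC)
c=np.clip(c.astype(float)*1.6,0,255).astype(np.uint8)[:,:,::-1].copy()
P=proj("top",np.c_[wells(r.x),np.full(6,.086)])
for p in P: cv2.circle(c,tuple(int(v) for v in ((p-[220,170])*3.5+1.25)),2,(0,0,255),-1)
cv2.imwrite("pics/c1.png",c)
for nm,uv,z in(("port",(260,218),.05),("block",(377,271),.051),("spare",(309,259),.07)):print(nm,unproj("top",np.array(uv),z).round(3))
E
```

```text
[(np.float64(303.53), np.float64(208.97), np.int32(74)), (np.float64(322.03), np.float64(209.94), np.int32(68)), (np.float64(285.68), np.float64(214.03), np.int32(71)), (np.float64(339.06), np.float64(217.42), np.int32(71)), (np.float64(352.71), np.float64(230.19), np.int32(73)), (np.float64(361.29), np.float64(247.04), np.int32(73)), (np.float64(308.93), np.float64(258.47), np.int32(57))]
[(np.float64(296.13), np.float64(164.77), np.int32(47)), (np.float64(303.73), np.float64(178.29), np.int32(52)), (np.float64(241.15), np.float64(191.09), np.int32(53)), (np.float64(303.91), np.float64(192.29), np.int32(69)), (np.float64(295.05), np.float64(209.3), np.int32(77)), (np.float64(277.29), np.float64(222.27), np.int32(83)), (np.float64(252.59), np.float64(231.86), np.int32(85))]
[ 0.49092213  0.01122283 -0.41791421  0.08093699] [[-0.2, -0.5], [-0.1, -0.6], [-0.1, -0.3], [0.0, -0.4], [0.0, -0.3], [-0.0, -0.3], [-0.2, 0.3], [-0.1, -0.5], [-0.3, 0.6], [-0.4, -0.8], [-0.4, 0.2], [-0.1, 0.6]]
[[0.5073, 0.1047], [0.5188, 0.0646], [0.516, 0.0229], [0.4991, -0.0152], [0.4701, -0.0453], [0.4326, -0.0636]]
[0.5071 0.1042 0.0817]
[0.5185 0.0644 0.08  ]
[0.5161 0.0229 0.082 ]
[ 0.4993 -0.0152  0.079 ]
[ 0.4703 -0.0451  0.0811]
[ 0.4325 -0.0634  0.0819]
port [0.502 0.165]
block [ 0.38  -0.101]
spare [0.407 0.052]
```

View pics/c1.png

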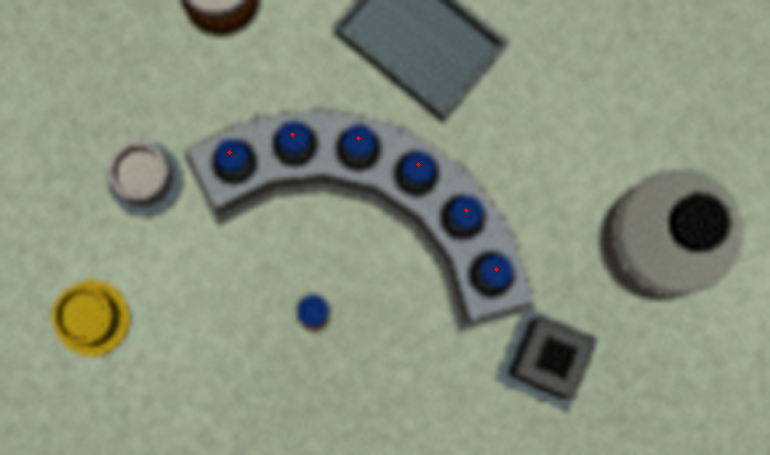

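The fit agrees to about 2 mm and the cap heights are plausible. I'll move above vial0 with the fingers shut.

Request:
move_arm:
  steps:
    - [[-0.02, -0.019, 0.0], [0, 0, 0], 1]
    - [[-0.05, -0.048, 0.0], [0, 0, 0], 1]
    - [[-0.08, -0.077, 0.0], [0, 0, 0], 1]
    - [[-0.11, -0.106, 0.0], [0, 0, 0], 1]
    - [[-0.14, -0.135, 0.0], [0, 0, 0], 1]
    - [[-0.17, -0.164, 0.0], [0, 0, 0], 1]
    - [[-0.2, -0.192, 0.0], [0, 0, 0], 1]
    - [[-0.23, -0.221, 0.0], [0, 0, 0], 1]
    - [[-0.26, -0.25, 0.0], [0, 0, 0], 1]
    - [[-0.28, -0.269, 0.0], [0, 0, 0], 1]
    - [[-0.295, -0.283, 0.0], [0, 0, 0], 1]
    - [[-0.3, -0.288, 0.0], [0, 0, 0], 1]

```text
t: 1.55
tool_pos: [0.3888, 0.2972, 0.1941]
tool_rot: [0.0, 0.128, 0.992, -0.0]
contact_force: [-0.3, -0.4, 0.7]
gripper_width: 0.004
grip_force: 0.0
```

```bash
python3 -c "
from plant import robot
s=robot.get_state();print(s)"
```

```text
{'t': 1.55, 'joints': array([-0.94072245,  0.16745362,  0.18043142,  1.99832498, -0.03549599,
        0.97847958,  0.57039168]), 'qd': array([ 0.06574106, -0.00544789,  0.008361  ,  0.01162237, -0.01807981,
       -0.00598477,  0.11669513]), 'joint_efforts': array([ 3.68993293e-03, -3.66891253e+01,  1.57077089e+00, -2.59777933e+01,
        7.07883225e-02,  1.72978715e-02,  1.08776058e-01]), 'tool_pos': array([0.38883342, 0.29715473, 0.19413472]), 'tool_rot': array([ 2.74474690e-04,  1.28373241e-01,  9.91725887e-01, -3.18747161e-05]), 'contact_force': array([-0.33968069, -0.42924174,  0.68035852]), 'torque': array([-0.01455129,  0.03562302,  0.01413694]), 'grip_force': 0.0, 'gripper_width': 0.004033217590433661}
```

Request:
move_arm:
  steps:
    - [[-0.03, -0.029, 0.005], [0, 0, 0], 1]
    - [[-0.06, -0.058, 0.02], [0, 0, 0], 1]
    - [[-0.09, -0.086, 0.03], [0, 0, 0], 1]
    - [[-0.12, -0.115, 0.04], [0, 0, 0], 1]
    - [[-0.145, -0.139, 0.05], [0, 0, 0], 1]
    - [[-0.16, -0.153, 0.06], [0, 0, 0], 1]
    - [[-0.164, -0.158, 0.07], [0, 0, 0], 1]
    - [[-0.164, -0.158, 0.08], [0, 0, 0], 1]
    - [[-0.164, -0.158, 0.085], [0, 0, 0], 1]
    - [[-0.164, -0.158, 0.085], [0, 0, 0], 1]
    - [[-0.164, -0.158, 0.085], [0, 0, 0], 1]

```text
t: 2.65
tool_pos: [0.5063, 0.1065, 0.109]
tool_rot: [-0.0, 0.126, 0.992, 0.0]
contact_force: [0.5, -0.9, 0.7]
gripper_width: 0.003
grip_force: 0.0
```

Run:
```python
from h import *
s=robot.get_state();print(s["t"],s["tool_pos"],s["tool_rot"],s["contact_force"])
a=robot.capture("side")[130:280,200:360];c=cv2.resize(a,None,fx=4,fy=4,interpolation=cv2.INTER_CUBIC)
c=np.clip(c.astype(float)*1.4,0,255).astype(np.uint8);cv2.imwrite("pics/s2.png",c[:,:,::-1])
print(proj("side",s["tool_pos"]))
```

```text
2.65 [0.50629146 0.10652086 0.109021  ] [-6.54242974e-05  1.25512602e-01  9.92092000e-01  2.16524169e-04] [ 0.45529944 -0.9466361   0.71386654]
[[294.55798862 151.70355802]]
```

View pics/s2.png

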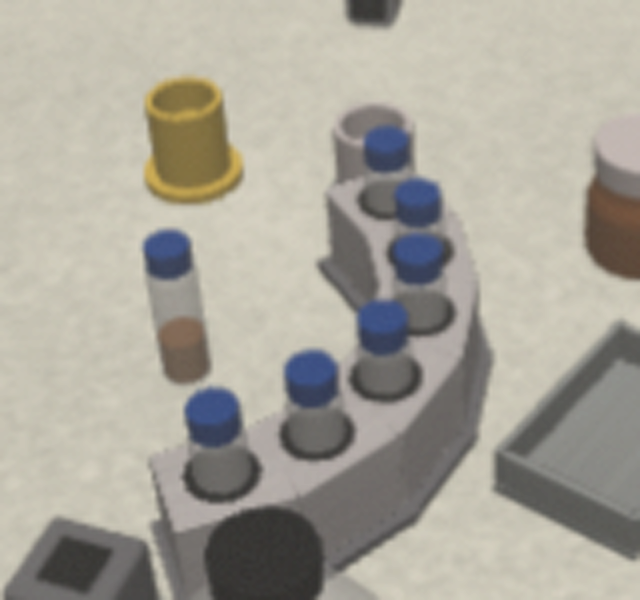

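The side crop shows the fingertip about 17 px (roughly 40 mm) above the predicted TCP at (294,152). I'll check both views again before going down.

Run:
```python
from h import *
s=robot.get_state();print(s["t"],s["tool_pos"])
a=robot.capture("side")[60:260,200:400];b=robot.capture("top")[120:320,200:400]
P=[np.array(s["tool_pos"])+[0,0,d] for d in(0,.073)]
out=[]
for n,i,o in(("side",a,(200,60)),("top",b,(200,120))):
    c=np.clip(cv2.resize(i,None,fx=2,fy=2,interpolation=cv2.INTER_CUBIC).astype(float)*1.5,0,255).astype(np.uint8)[:,:,::-1].copy()
    for p in proj(n,P):cv2.circle(c,tuple(int(v) for v in (p-o)*2),3,(0,0,255),-1)
    out.append(c)
cv2.imwrite("pics/s3.png",np.hstack(out))
print(robot.get_state()["tool_pos"],robot.get_state()["t"])
```

```text
2.7 [0.50654846 0.10626743 0.10923836]
[0.50678126 0.10583584 0.10936562] 2.8
```

View pics/s3.png

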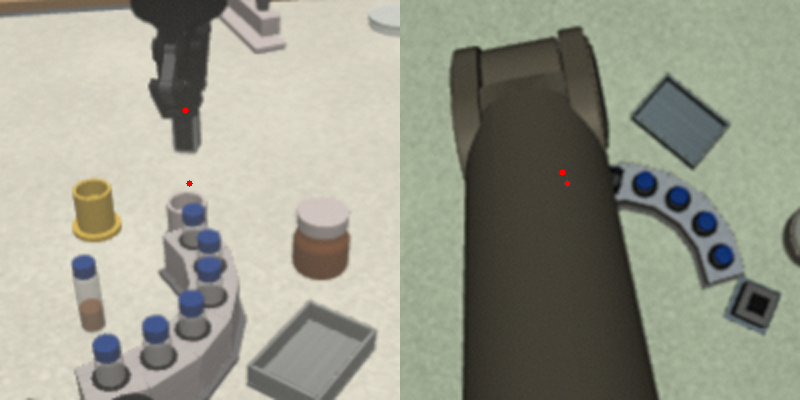

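The second look confirms it: the drawn tip is at side pixel (293,135), not (294,152). The start pictures show the fingers in another place, so I'll compare those with the model.

Run:
```python
from h import *
s0=np.array([0.16934392,0.65279074,0.19301854])
y=np.array([.251,.968,0])
out=[]
for n,(u,v) in(("side",(60,0)),("top",(0,300))):
    i=cv2.imread(f"pics/{n}0.png");cur=robot.capture(n)[:,:,::-1]
    d=np.abs(i.astype(int)-cur).sum(2)>40
    if n=="side":
        dd=d[0:100,0:260];r,c=np.nonzero(dd);print("side diff bbox",c.min(),c.max(),r.min(),r.max(),len(r)) if len(r) else print("none")
    else:
        dd=d[300:,0:150];r,c=np.nonzero(dd);print("top diff bbox",c.min(),c.max(),r.min()+300,r.max()+300,len(r))
    P=[s0,s0+.05*y,s0-.05*y,s0+[0,0,.04],s0+[0,0,.04]-.05*y]
    pp=proj(n,P);print(n,pp.round(0).tolist())
    c=cv2.resize(i[v:v+100,u:u+200],None,fx=4,fy=4)
    c=np.clip(c*2.,0,255).astype(np.uint8)
    for k,p in enumerate(pp):cv2.circle(c,tuple(int(w) for w in (p-[u,v])*4),3,(0,0,255) if k<3 else (0,255,0),-1)
    out.append(c[:300])if 0 else out.append(cv2.resize(c,(560,280)))
cv2.imwrite("pics/i4.png",np.vstack(out))
```

```text
side diff bbox 0 165 0 99 107
side [[159.0, 23.0], [167.0, 18.0], [151.0, 29.0], [156.0, 8.0], [147.0, 14.0]]
top diff bbox 0 149 300 399 3346
top [[13.0, 369.0], [-7.0, 361.0], [33.0, 377.0], [0.0, 373.0], [21.0, 381.0]]
```

View pics/i4.png

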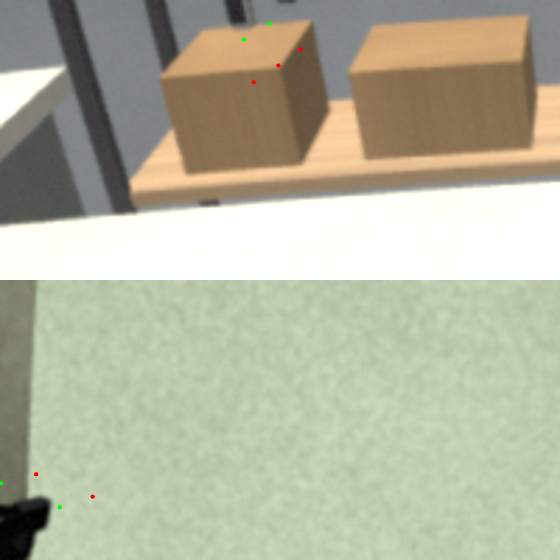

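In both start views the real fingertips sit about 40 mm above the reported TCP, after allowing for the 13 mm set-back when open. The caps triangulate at the right height, so I trust the cameras and will find contact by force.

Request:
move_arm:
  steps:
    - [[0, 0, 0.01], [0, 0, 0], 1]
    - [[0, 0, 0.02], [0, 0, 0], 1]
    - [[0, 0, 0.03], [0, 0, 0], 1]
    - [[0, 0, 0.037], [0, 0, 0], 1]
    - [[0, 0, 0.042], [0, 0, 0], 1]
    - [[0, 0, 0.046], [0, 0, 0], 1]
    - [[0, 0, 0.049], [0, 0, 0], 1]
    - [[0, 0, 0.052], [0, 0, 0], 1]
    - [[0, 0, 0.052], [0, 0, 0], 1]
    - [[0, 0, 0.052], [0, 0, 0], 1]

```text
t: 3.9
tool_pos: [0.5067, 0.1052, 0.057]
tool_rot: [0.0, 0.127, 0.992, 0.0]
contact_force: [-0.5, -0.2, 0.1]
gripper_width: -0.004
grip_force: 0.0
```

Run:
```python
from h import *
s=robot.get_state();print(s["t"],s["tool_pos"],s["contact_force"])
a=robot.capture("side")[100:220,230:390];s["tool_pos"][2]+=.04
c=np.clip(cv2.resize(a,None,fx=4,fy=4,interpolation=cv2.INTER_CUBIC).astype(float)*1.5,0,255).astype(np.uint8)[:,:,::-1].copy()
for p in proj("side",[s["tool_pos"],[.507,.1045,.086]]):cv2.circle(c,tuple(int(v) for v in (p-[230,100])*4+2),3,(0,0,255),-1)
cv2.imwrite("pics/s5.png",c)
```

```text
3.9 [0.50673844 0.1052177  0.05700577] [-0.4947465  -0.18218717  0.06335691]
```

View pics/s5.png

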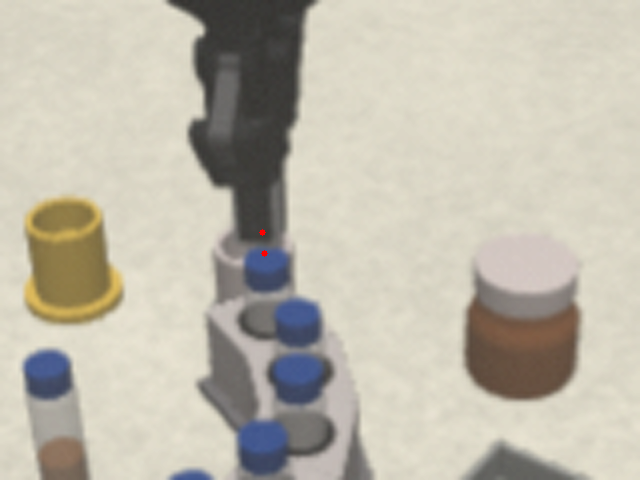

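The tip is about 10 mm above vial0's cap and centred to 2–3 mm: tip at (260,238) in the crop, cap top at (267,250). Now I'll feel downward.

Request:
move_arm:
  steps:
    - [[-0.002, 0, 0.003], [0, 0, 0], 1]
    - [[-0.002, 0, 0.006], [0, 0, 0], 1]
    - [[-0.002, 0, 0.008], [0, 0, 0], 1]
    - [[-0.002, 0, 0.01], [0, 0, 0], 1]
    - [[-0.002, 0, 0.012], [0, 0, 0], 1]
    - [[-0.002, 0, 0.013], [0, 0, 0], 1]
    - [[-0.002, 0, 0.014], [0, 0, 0], 1]
    - [[-0.002, 0, 0.014], [0, 0, 0], 1]

```text
t: 4.75
tool_pos: [0.5085, 0.1047, 0.0428]
tool_rot: [-0.0, 0.127, 0.992, -0.0]
contact_force: [-0.6, -0.1, 0.5]
gripper_width: -0.001
grip_force: 0.0
```

Request:
move_arm:
  steps:
    - [[0, 0, 0.001], [0, 0, 0], 1]
    - [[0, 0, 0.002], [0, 0, 0], 1]
    - [[0, 0, 0.003], [0, 0, 0], 1]
    - [[0, 0, 0.003], [0, 0, 0], 1]

```text
t: 5.15
tool_pos: [0.5092, 0.1049, 0.0424]
tool_rot: [0.0, 0.127, 0.992, 0.001]
contact_force: [-9.2, -2.0, 29.2]
gripper_width: -0.001
grip_force: 14.8
```

Request:
move_arm:
  steps:
    - [[0, 0, -0.002], [0, 0, 0], 1]
    - [[0, 0, -0.002], [0, 0, 0], 1]

```text
t: 5.35
tool_pos: [0.5091, 0.1049, 0.0426]
tool_rot: [0.001, 0.127, 0.992, 0.0]
contact_force: [-1.8, -0.2, 11.3]
gripper_width: 0.0
grip_force: 5.3
```

Run:
```python
from h import *
s=robot.get_state();print(s["t"],s["tool_pos"],s["contact_force"])
a=robot.capture("side");print([(*t[0],t[1]) for t in caps("side",(220,140,340,270))])
a=a[120:220,230:360]
c=np.clip(cv2.resize(a,None,fx=6,fy=6,interpolation=cv2.INTER_CUBIC).astype(float)*1.5,0,255).astype(np.uint8)[:,:,::-1].copy()
i=cv2.imread("pics/side0.png")
for n,z in (("home",.08),("p6",.086)):print(n,proj("side",[.507,.1045,z]))
cv2.imwrite("pics/s6.png",c[:600,:800])
```

```text
5.35 [0.50914347 0.10489808 0.04261562] [-1.78854818 -0.17226845 11.2546592 ]
[(np.float64(303.61), np.float64(178.25), np.int32(57)), (np.float64(241.28), np.float64(191.08), np.int32(53)), (np.float64(303.92), np.float64(192.39), np.int32(71)), (np.float64(295.05), np.float64(209.39), np.int32(79)), (np.float64(277.29), np.float64(222.27), np.int32(83)), (np.float64(252.53), np.float64(231.95), np.int32(87))]
home [[295.76624482 165.54517027]]
p6 [[295.61228418 162.85809917]]
```

View pics/s6.png

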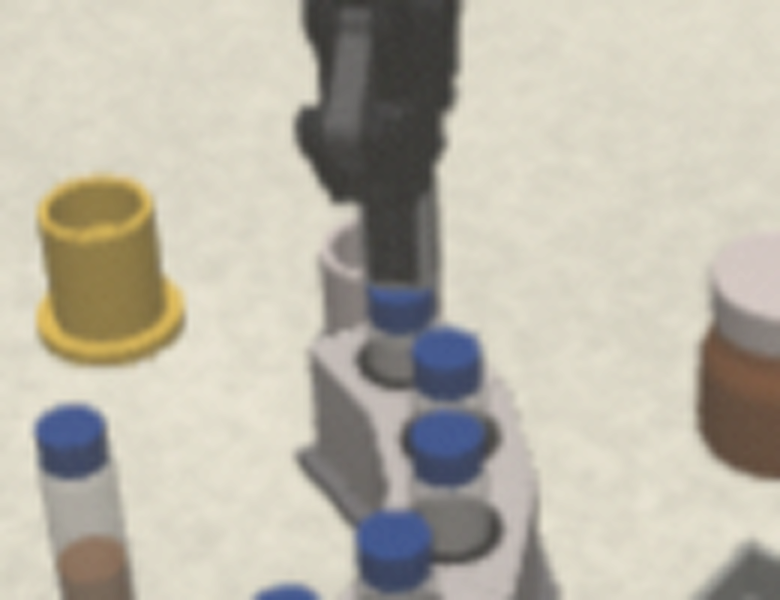

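vial0 is home: its cap bottom dropped from about row 172 to 175, and it stops hard at a reported z of about 0.0426. Now hopping to vial1.

Request:
move_arm:
  steps:
    - [[0, 0, -0.008], [0, 0, 0], 1]
    - [[0, 0, -0.014], [0, 0, 0], 1]
    - [[-0.005, -0.009, -0.014], [0, 0, 0], 1]
    - [[-0.014, -0.024, -0.014], [0, 0, 0], 1]
    - [[-0.021, -0.036, -0.014], [0, 0, 0], 1]
    - [[-0.021, -0.036, -0.014], [0, 0, 0], 1]
    - [[-0.021, -0.036, -0.01], [0, 0, 0], 1]
    - [[-0.021, -0.036, -0.007], [0, 0, 0], 1]
    - [[-0.021, -0.036, -0.004], [0, 0, 0], 1]
    - [[-0.021, -0.036, -0.002], [0, 0, 0], 1]
    - [[-0.021, -0.036, -0.001], [0, 0, 0], 1]
    - [[-0.021, -0.036, 0.0], [0, 0, 0], 1]

```text
t: 6.65
tool_pos: [0.5199, 0.0653, 0.0426]
tool_rot: [-0.0, 0.126, 0.992, 0.0]
contact_force: [-5.7, 1.3, 19.9]
gripper_width: 0.0
grip_force: 9.6
```

Request:
move_arm:
  steps:
    - [[0, 0, -0.008], [0, 0, 0], 1]
    - [[0, 0, -0.014], [0, 0, 0], 1]
    - [[-0.002, -0.01, -0.014], [0, 0, 0], 1]
    - [[-0.005, -0.026, -0.014], [0, 0, 0], 1]
    - [[-0.008, -0.041, -0.014], [0, 0, 0], 1]
    - [[-0.008, -0.041, -0.014], [0, 0, 0], 1]
    - [[-0.008, -0.041, -0.01], [0, 0, 0], 1]
    - [[-0.008, -0.041, -0.007], [0, 0, 0], 1]
    - [[-0.008, -0.041, -0.004], [0, 0, 0], 1]
    - [[-0.008, -0.041, -0.002], [0, 0, 0], 1]
    - [[-0.008, -0.041, -0.001], [0, 0, 0], 1]
    - [[-0.008, -0.041, -0.0005], [0, 0, 0], 1]

```text
t: 7.85
tool_pos: [0.5175, 0.0233, 0.0426]
tool_rot: [0.0, 0.126, 0.992, 0.0]
contact_force: [-2.0, -0.4, 9.7]
gripper_width: 0.0
grip_force: 4.9
```

Request:
move_arm:
  steps:
    - [[0, 0, -0.008], [0, 0, 0], 1]
    - [[0, 0, -0.014], [0, 0, 0], 1]
    - [[0.002, -0.01, -0.014], [0, 0, 0], 1]
    - [[0.004, -0.026, -0.014], [0, 0, 0], 1]
    - [[0.007, -0.041, -0.014], [0, 0, 0], 1]
    - [[0.007, -0.041, -0.014], [0, 0, 0], 1]
    - [[0.007, -0.041, -0.01], [0, 0, 0], 1]
    - [[0.007, -0.041, -0.007], [0, 0, 0], 1]
    - [[0.007, -0.041, -0.004], [0, 0, 0], 1]
    - [[0.007, -0.041, -0.002], [0, 0, 0], 1]
    - [[0.007, -0.041, -0.001], [0, 0, 0], 1]
    - [[0.007, -0.041, 0.0], [0, 0, 0], 1]

```text
t: 9.05
tool_pos: [0.5005, -0.0145, 0.0426]
tool_rot: [0.0, 0.126, 0.992, 0.0]
contact_force: [-3.0, 1.1, 15.2]
gripper_width: -0.0
grip_force: 7.2
```

Request:
move_arm:
  steps:
    - [[0, 0, -0.008], [0, 0, 0], 1]
    - [[0, 0, -0.014], [0, 0, 0], 1]
    - [[0.005, -0.009, -0.014], [0, 0, 0], 1]
    - [[0.013, -0.024, -0.014], [0, 0, 0], 1]
    - [[0.02, -0.036, -0.014], [0, 0, 0], 1]
    - [[0.02, -0.036, -0.014], [0, 0, 0], 1]
    - [[0.02, -0.036, -0.01], [0, 0, 0], 1]
    - [[0.02, -0.036, -0.007], [0, 0, 0], 1]
    - [[0.02, -0.036, -0.004], [0, 0, 0], 1]
    - [[0.02, -0.036, -0.002], [0, 0, 0], 1]
    - [[0.02, -0.036, -0.001], [0, 0, 0], 1]
    - [[0.02, -0.036, 0.0], [0, 0, 0], 1]

```text
t: 10.25
tool_pos: [0.4724, -0.0446, 0.0426]
tool_rot: [0.0, 0.126, 0.992, 0.0]
contact_force: [-1.8, 1.5, 14.8]
gripper_width: -0.004
grip_force: 7.6
```

```bash
python3 -c "
from plant import robot
s=robot.get_state();print(s['joints'].round(2))"
```

```text
[-0.28  0.38  0.29  2.17 -0.19  0.61  1.47]
```

Request:
move_arm:
  steps:
    - [[0, 0, -0.008], [0, 0, 0], 1]
    - [[0, 0, -0.014], [0, 0, 0], 1]
    - [[0.008, -0.007, -0.014], [0, 0, 0], 1]
    - [[0.02, -0.018, -0.014], [0, 0, 0], 1]
    - [[0.032, -0.027, -0.014], [0, 0, 0], 1]
    - [[0.032, -0.027, -0.014], [0, 0, 0], 1]
    - [[0.032, -0.027, -0.01], [0, 0, 0], 1]
    - [[0.032, -0.027, -0.007], [0, 0, 0], 1]
    - [[0.032, -0.027, -0.004], [0, 0, 0], 1]
    - [[0.032, -0.027, -0.002], [0, 0, 0], 1]
    - [[0.032, -0.027, -0.001], [0, 0, 0], 1]
    - [[0.032, -0.027, 0.0], [0, 0, 0], 1]

```text
t: 11.45
tool_pos: [0.4347, -0.0629, 0.0426]
tool_rot: [0.0, 0.126, 0.992, 0.0]
contact_force: [-3.6, 0.4, 16.8]
gripper_width: -0.001
grip_force: 8.4
```

Request:
move_arm:
  steps:
    - [[0, 0, -0.008], [0, 0, 0], 1]
    - [[0, 0, -0.018], [0, 0, 0], 1]
    - [[0, 0, -0.03], [0, 0, 0], 1]
    - [[0, 0, -0.03], [0, 0, 0], 1]

```text
t: 11.85
tool_pos: [0.4353, -0.063, 0.074]
tool_rot: [0.002, 0.127, 0.992, 0.0]
contact_force: [-0.0, -0.2, -0.0]
gripper_width: 0.0
grip_force: 0.0
```

Run:
```python
from h import *
S0=[(296.13,164.77),(303.73,178.29),(303.91,192.29),(295.05,209.3),(277.29,222.27),(252.59,231.86)]
for t in caps("side",(220,140,340,270)):
    k=min(range(6),key=lambda i:np.hypot(*(t[0]-S0[i])));print(k,(t[0]-S0[k]).round(1),t[1])
s=robot.get_state();print(s["t"],s["tool_pos"],s["contact_force"])
i=robot.capture("side")[90:290,200:400];cv2.imwrite("pics/s7.png",np.clip(cv2.resize(i,None,fx=3,fy=3,interpolation=cv2.INTER_CUBIC)*1.5,0,255).astype(np.uint8)[:,:,::-1])
```

```text
0 [0.2 2.8] 50
1 [-0.  2.] 55
2 [0.2 3.2] 72
3 [0.2 1.9] 84
4 [0.3 3.6] 88
5 [0.5 3.9] 92
11.9 [ 0.43482692 -0.06288333  0.07329914] [-0.8526469  -0.37367153 -0.33473016]
```

View pics/s7.png

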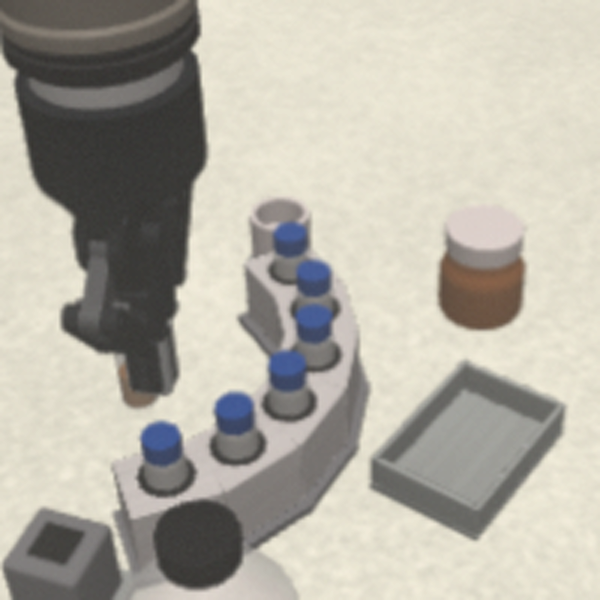

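All six caps dropped by 1.9–3.9 px, which matches 4–8 mm, and the bystanders haven't moved. Lifting clear.

Request:
move_arm:
  steps:
    - [[0, 0, -0.02], [0, 0, 0], 1]
    - [[0, 0, -0.05], [0, 0, 0], 1]
    - [[0, 0, -0.08], [0, 0, 0], 1]
    - [[0, 0, -0.1], [0, 0, 0], 1]
    - [[0, 0, -0.1], [0, 0, 0], 1]
    - [[0, 0, -0.1], [0, 0, 0], 1]

```text
t: 12.55
tool_pos: [0.4338, -0.0629, 0.1719]
tool_rot: [-0.0, 0.126, 0.992, 0.0]
contact_force: [-0.2, -0.7, -0.7]
gripper_width: 0.002
grip_force: 0.0
```

```bash
python3 -c "
from plant import robot
s=robot.get_state();print(s['tool_pos'],s['contact_force']);print(robot.finish_job())"
```

```text
[ 0.43378721 -0.06286258  0.17191338] [-0.24614174 -0.6589453  -0.68363352]
the job is handed in; nothing more can be done
None
```

I pressed all six vials home in order from the wash port in one pass, with the bystanders unmoved in the last side view and the hand lifted clear, and handed the job in at about 12.6 s (no verdict was returned).

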